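Clamp the sample canister and tighten its torque-limiting cap

TASK

Swing the blue spring-loaded clamp jaw, which is parked open, over past its dead centre so that its spring snaps it shut and its rubber pad holds the white canister against the V-block. Then turn the canister's red wing cap clockwise (seen from above) until it is tight and the red shell just slips, stop there, and let go. Leave the jaw shut and the other things on the bench where they stand.

Things in the scene. Friction and masses are not known exactly. Their poses are not given: they have to be found in the camera images.
- fixture: Clamping fixture fixed to the bench: aluminium plate 190 x 190 x 12 mm with a white V-block (top at 64 mm, on the canister's +y side), a steel pivot post (+x, -y side) and the white canister (56 mm diameter) in its seat. Origin on the bench under the canister's vertical axis, z up. In this frame the plate spans x -75 to 115, y -105 to 85 mm.
- jaw_pivot (a point): The jaw's vertical hinge axis, on the pivot post, 50 mm above the bench (at x 65, y -45 mm in the fixture's frame). Its axes are the fixture's.
- jaw_grip (a point): On the axis of the black upright handle post at the free end of the blue jaw, 105 mm above the bench. Post 16 mm in diameter, 57 to 125 mm above the bench, 135 mm from the hinge axis. This point's x axis points from the hinge out along the jaw. The jaw is a bar 12 to 16 mm wide, 44 to 56 mm above the bench; its rubber pad is on its -y side, which leads as it closes.
- jaw (a joint): Jaw angle in rad, growing clockwise seen from above: 0 = parked open on its stop pin (pointing 280 degrees, nearly -y, in the fixture's frame), about 1.75 = shut on the canister (pointing -x). A spring pulls it open below 0.87 (dead centre) and snaps it shut by itself beyond. Push the post sideways round the hinge, first to -x, then to +y, with about 6 to 10 N.
- lid (a joint): Angle in rad of the grey inner lid (collar 60 mm in diameter under the red shell, black mark on its rim), growing clockwise from above: 1.2 = tight; it starts 0.35 to 0.9 short of that. Turns with 0.08 N m; but an unclamped canister turns in its seat with 0.04 N m, so it cannot be tightened before the jaw is shut.
- shell (a joint): Angle in rad by which the red outer shell has slipped round on the grey lid, growing clockwise from above; 0 at the start. The shell drives the lid up to 0.25 N m; once the lid is tight it slips evenly at that torque and stays where it is left. It should slip a little, not be spun on and on.
- shell_grip (a point): On the canister's axis, 127 mm above the bench, in the wing of the red cap. The wing is an upright bar 54 mm long (this point's x axis) and 12 mm wide (its y axis), 112 to 137 mm above the bench, on the flat top (at 112 mm) of the red shell, 64 mm in diameter. It turns about this point's z axis (up) and cannot be lifted. A white line marks the wing's +x end.
- beaker: Small clear beaker with red caps in it, 60 mm wide, 55 mm high, loose. Origin at the centre of its underside.
- rack: White tube rack 125 x 52 mm (x, y) with red-capped tubes, 92 mm high, loose. Origin at the centre of its underside.
- tray: Blue tray of red caps, 100 x 75 x 22 mm, loose. Origin at the centre of its underside.
- spare: Spare white canister with a plain blue lid, 60 mm in diameter, 91 mm high, loose. Origin at the centre of its underside.

How it is judged (in metres and radians):
On the way, in this order (a step that is already met when the one before it is completed fails the run):
1. the jaw has snapped shut: its pad rests on the canister (value of joint jaw above 1.68 rad), for 0.2 s.
2. with the jaw shut, the lid is tight and the red shell has slipped (value of joint jaw above 1.68 rad and value of joint lid above 1.15 rad and value of joint shell above 0.07 rad), for 0.1 s.
At the end, for the whole second after the job is handed in: The jaw is shut against the canister (joint above 1.68 rad), the lid is tight (above 1.13 of 1.2 rad), the red shell has slipped by 0.07 to 0.8 rad, all of them at rest (value of joint jaw above 1.68 rad and value of joint lid above 1.13 rad and value of joint shell between 0.07 and 0.8 rad and velocity of joint shell between -0.05 and 0.05 rad/s and velocity of joint lid between -0.05 and 0.05 rad/s and velocity of joint jaw between -0.05 and 0.05 rad/s); the robot touches nothing.
It fails at once if the red shell was slipped on and on (more than 0.8 rad) (value of joint shell above 0.8 rad).
It fails at once if a bystander was moved by more than 3 cm or tipped (distance of any of beaker, rack, tray, spare from where it was at the start of the episode above 0.03 m or angle between any of beaker, rack, tray, spare's own z axis and vertical above 0.5 rad).
It also fails if it takes over 64 s, if anything falls off the work surface, if the arm or the gripper's body presses on something with over 40 N, if the wrist force passes 120 N, or if a joint passes its speed limit or range.

ROBOT

A 6-joint arm with a two-finger parallel gripper is mounted at the origin on the work surface. World frame = base frame: x ahead of the robot, y to its left, z up, the work surface at z = 0. Lengths are in m, angles in degrees, forces in N, time in s.
With the tool pointing down it reaches from about 0.4 to 0.825 m from the base axis. Payload 7 kg.
Tool frame: the origin (TCP) lies on the centre line of the jaws, within the pads' length; the fingertips stand 8 mm ahead of it and the grasp point (between the pads) lies 11 mm behind it (r.tcp_to_tips is the distance from the TCP to the fingertips, in m); z points along the fingers, y is the direction in which the jaws open and shut (so a half turn about z gives the same grasp; the last joint's range is limited). The gripper opens to 88 mm and grips with 3 to 60 N. Pads are 19 mm wide; open, the fingers measure 130 mm over their backs; the gripper's body (78 mm by 193 mm) begins 47 mm behind the grasp point.
Start: joints at [87.324, 20.546, 0.682, 0, -70.136, -16.507], TCP at [0.222, 0.637, 0.235] pointing down, gripper open.
Joint ranges: [-176.03, 176.03], [-82.01, 121.73], [-58.28, 71.71], [-173.87, 95.51], [-174.79, -0.11], [-173.66, 173.66]. Speed limits (degrees/s): [136.94, 136.94, 172.46, 180, 180, 180].

INTERFACE

Orientations are given as [roll, pitch, yaw] about the fixed x, y, z axes, in that order (R = Rz(yaw) Ry(pitch) Rx(roll)).
In Python, from plant import r gives the robot as it stands.
- The arm moves only by the tool drive_tool, never from a script. Its argument "plan" is text: rows parted by semicolons, each of 4 numbers parted by spaces: the shift along the tool's x, y, z in cm, then the turn about the tool's z in rad. A call has 1 to 8 rows; each row is the pose to reach, as a shift and turn from the pose commanded when the call began, along the tool's axes at that moment; what a row does not reach only later rows make up. A row lasts 1/8 s, in which the tool goes at most 62.5 mm and 10.7 degrees, less where a joint would pass 70% of its speed; a pose out of reach is approached as far as the arm can. A call with a gripper value outside its range is refused whole. "fingers" is the closure, from -1 (fully open) to 1 (shut), set as the call begins (left out, the last holds). The fingers move at their own pace and stop on an object; "squeeze" is the grip in N (left out, the last holds). Time passes only in rows, so rows that repeat a pose let the fingers close. It gives the time, the measured TCP pose, the force and the opening at its end, in the units of the state.
- r.get_state(): the state, without advancing time (a new reading comes with each control period).
- r.capture(name): name is "side" or "top"; returns a dict with "frame" (384x512x3 uint8, red, green, blue), "fovy" (degrees; the focal length in pixels is half the picture's height over the tangent of half this angle, whatever the lens; pixels are square), "cx", "cy" (the principal point, pixels), "rvec" (rotation vector, rad) and "tvec" (3), from world to camera coordinates, as OpenCV has them. Camera axes: x right, y down, z forward; pixel columns grow to the right and rows downward; lengths in m; the calibration is good to about 2 mm. A picture is of the moment at which its call begins. There is no depth.
- r.close_job(): hands the job in, once; it reports no verdict.
The state is a dict: "time_s": time; "joints": joint angles; "qd": joint speeds; "joint_torque": joint torques, N m; "tcp_pos": TCP position; "eef_rot": TCP orientation; "contact_force": force on the tool from outside, world axes, zero at the start; "moment": the same for the moment, N m; "gripper_width": finger opening in m.
Only numpy, scipy, OpenCV 4.12 (cv2) and the standard library are available. Lean on these libraries where they do the work, as an engineer would, in place of code of your own. Each camera call takes 0.05 s, during which the arm holds its last target. There are 200 camera calls.

## Working session

There is one attempt and no reset: what is moved stays moved. The work goes in short steps, Python scripts to look and compute and a tool call to move; the robot and the scene stay as the last step left them, time stands still between calls to the robot, and variables do not carry over. Pictures are saved under pics/ and viewed, about 8 in all and at most 12, crops included, and the job is handed in when it is done.

Besides the shell and the picture viewer there is one more tool, called after "Call:" by a JSON object that holds its "method" and its "body". drive_tool: Moves the arm, as the interface text tells. Its arguments: {"type":"object","properties":{"plan":{"type":"string"},"fingers":{"type":"number"},"squeeze":{"type":"number"}},"required":["plan"]}

```bash
ls; mkdir -p pics; python3 - <<'E'
from plant import r
import cv2,pickle
d={}
for n in("side","top"):
    c=r.capture(n);d[n]=c;cv2.imwrite(f"pics/{n}0.png",c["frame"][:,:,::-1])
    print(n,c["fovy"],c["cx"],c["cy"],c["rvec"],c["tvec"])
pickle.dump(d,open("c0.pkl","wb"))
print(r.get_state(),r.tcp_to_tips)
E
```

```text
pics
side 56.43918910081137 256.9797323123409 197.3482358507798 [ 2.32964897 -0.42277423  0.15516661] [-0.54347705  0.28842038  0.53318778]
top 44.26289809386256 255.09727178098933 192.82130905109486 [ 2.12650268 -2.15640644  0.11932149] [0.09488987 0.65113382 0.82209634]
{'time_s': 0.1, 'joints': array([ 8.73242962e+01,  2.05878356e+01,  6.38417369e-01, -1.74753520e-02,
       -7.01344735e+01, -1.65072712e+01]), 'qd': array([-0.02576754, -0.07814438,  0.17890442,  0.1063569 ,  0.05098063,
       -0.00590302]), 'joint_torque': array([-1.73144112e-03, -5.84163666e+01,  2.93753886e+01,  7.01547682e+00,
        1.02155012e-02, -5.13510838e-05]), 'tcp_pos': array([0.22167783, 0.63711397, 0.23370688]), 'eef_rot': array([ 1.79914898e+02, -8.08729467e-03, -1.91889194e+01]), 'contact_force': array([ 0.59129146, -0.40288498, -0.31318723]), 'moment': array([ 0.00917938,  0.01988812, -0.03570408]), 'gripper_width': 0.08791547626090103} 0.008
```

View pics/top0.png

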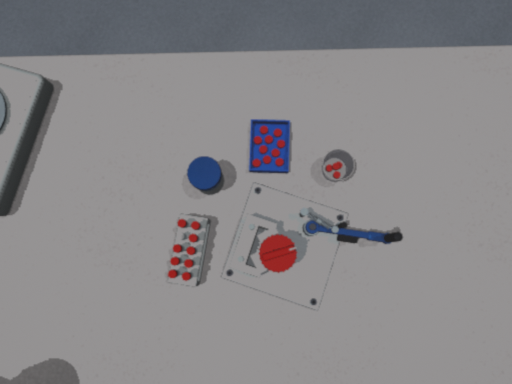

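View pics/side0.png

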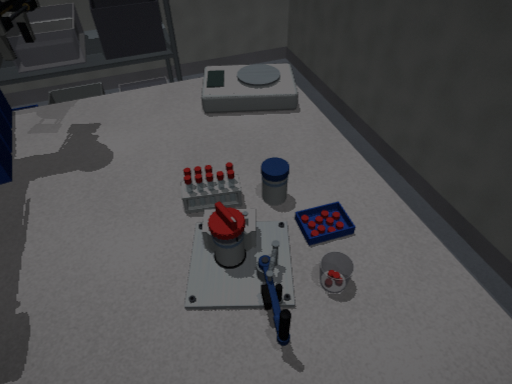

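The top view shows the red cap at about (278,253), the hinge at (311,228), the handle post top at (398,237), and plate screws at (257,190), (340,218), (313,302) and (230,272). Side view: cap (227,222), post top (286,313).

```bash
cat > h.py <<'E'
import numpy as np,cv2
def ray(c,u,v,z):
    f=c["frame"].shape[0]/2/np.tan(np.radians(c["fovy"])/2)
    R=cv2.Rodrigues(np.array(c["rvec"],float))[0];t=np.array(c["tvec"],float)
    o=-R.T@t;d=R.T@np.array([(u-c["cx"])/f,(v-c["cy"])/f,1]);return (o+d*(z-o[2])/d[2])
def proj(c,p):
    f=c["frame"].shape[0]/2/np.tan(np.radians(c["fovy"])/2)
    R=cv2.Rodrigues(np.array(c["rvec"],float))[0];q=R@np.array(p)+np.array(c["tvec"],float)
    return np.array([c["cx"],c["cy"]])+f*q[:2]/q[2]
def fix(x,y,z,o,a): return np.array([o[0]+x*np.cos(a)-y*np.sin(a),o[1]+x*np.sin(a)+y*np.cos(a),z])
E
python3 - <<'E'
from h import *;import pickle
d=pickle.load(open("c0.pkl","rb"));c=d["top"]
P=[ray(c,*p,.012)[:2] for p in[(257,190),(340,218),(313,302),(230,272)]]
print("screws",P,"centre",np.mean(P,0))
print("hinge",ray(c,311,228,.056),"cap",ray(c,278,253,.112))
print("post",ray(c,398,237,.125), "spare",ray(c,205,173,.091),"beaker",ray(c,338,165,.03),"rack",ray(c,189,250,.09),"tray",ray(c,270,147,.02))
s=d["side"];print("side cap",ray(s,227,222,.112),"post",ray(s,286,313,.125))
# red mask centroid
for n,k in d.items():
    h=cv2.cvtColor(k["frame"],cv2.COLOR_RGB2HSV);m=((h[...,0]<8)|(h[...,0]>172))&(h[...,1]>150)&(h[...,2]>60)
    nn,l,st,ce=cv2.connectedComponentsWithStats(m.astype(np.uint8));i=1+np.argmax(st[1:,4]);print(n,st[i],ce[i],ray(k,*ce[i],.115))
for n,(x0,y0,x1,y1) in {"top":(220,180,410,310),"side":(180,190,310,350)}.items():
    im=d[n]["frame"][y0:y1,x0:x1,::-1]; k=600/im.shape[0] if n=="side" else 4
    im=cv2.resize(im,None,fx=k*.99,fy=k*.99,interpolation=cv2.INTER_CUBIC);print(k*.99);cv2.imwrite(f"pics/{n}z.png",cv2.convertScaleAbs(im,alpha=1.5))
E
```

```text
screws [array([0.66218528, 0.08280685]), array([ 0.60644789, -0.07293254]), array([ 0.45209388, -0.01773451]), array([0.50844404, 0.13519919])] centre [0.55729277 0.03183475]
hinge [ 0.58581942 -0.01370215  0.056     ] cap [0.54182284 0.04749975 0.112     ]
post [ 0.56518239 -0.14835647  0.125     ] spare [0.68254748 0.17210512 0.091     ] beaker [ 0.70458865 -0.06998427  0.03      ] rack [0.5489959  0.19953954 0.09      ] tray [0.74370967 0.0567266  0.02      ]
side cap [0.54271968 0.04396845 0.112     ] post [ 0.56756124 -0.14895615  0.125     ]
side [208 202  37  34 661] [225.01210287 220.00907716] [0.54030604 0.04690281 0.115     ]
top [ 260  235   36   37 1009] [277.16352825 253.00198216] [0.54181688 0.04895741 0.115     ]
3.96
3.7125
```

View pics/topz.png

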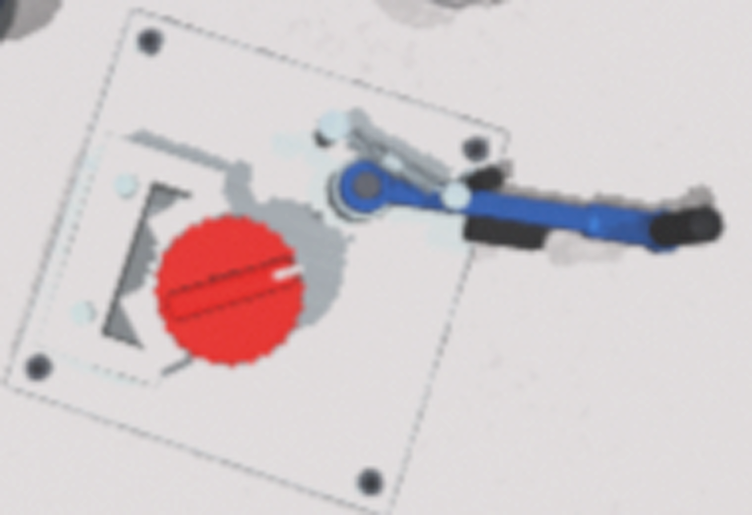

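Call:
{"method": "drive_tool", "body": {"plan": "58 63 0 1.4;58 63 0 1.4;58 63 0 1.4;58 63 0 1.4;58 63 0 1.4;58 63 0 1.4;58 63 0 1.4;58 63 0 1.4", "fingers": 0.1, "squeeze": 15}}

```text
time_s: 1.1
tcp_pos: [0.421, 0.1769, 0.2347]
eef_rot: [-180.0, 0.0, -99.6]
contact_force: [1.6, 1.0, 0.4]
gripper_width: 0.0396
```

```bash
cat >> h.py <<'E'
def rel(p,yaw,targets):
    a=np.radians(yaw);X=np.array([np.cos(a),np.sin(a)]);Y=np.array([np.sin(a),-np.cos(a)])
    for x,y,z,w in targets:
        d=np.array([x,y])-p[:2];print(f"{100*d@X:.1f} {100*d@Y:.1f} {100*(p[2]-z):.1f} {np.radians((yaw-w+180)%360-180):.2f}")
E
python3 - <<'E'
from h import *;from plant import r
s=r.get_state();print(s["tcp_pos"],s["eef_rot"],s["joints"],s["gripper_width"],s["moment"])
rel(s["tcp_pos"],s["eef_rot"][2],[(.5655,-.149,.235,-99.5),(.5655,-.149,.105,-99.5)])
E
```

```text
[0.4210015  0.17685873 0.23466961] [-1.79989286e+02  2.29575193e-02 -9.96123392e+01] [ 4.76198236e+01 -5.74528233e-01 -2.55366130e+01 -3.76900095e-03
 -6.50128121e+01 -5.72305736e+01] 0.03962572136500033 [ 0.19433206 -0.28734682  0.03597344]
29.7 -19.7 -0.0 -0.00
29.7 -19.7 13.0 -0.00
```

Call:
{"method": "drive_tool", "body": {"plan": "29.7 -19.7 0 0;29.7 -19.7 0 0;29.7 -19.7 0 0;29.7 -19.7 0 0;29.7 -19.7 0 0;29.7 -19.7 0 0;29.7 -19.7 7 0;29.7 -19.7 7 0"}}

```text
time_s: 2.1
tcp_pos: [0.5633, -0.1468, 0.1602]
eef_rot: [179.5, -0.1, -99.5]
contact_force: [-0.3, 0.3, 0.9]
gripper_width: 0.0395
```

```bash
python3 - <<'E'
from h import *;from plant import r
s=r.get_state();print(s["tcp_pos"],s["eef_rot"],s["joints"],s["gripper_width"])
rel(s["tcp_pos"],s["eef_rot"][2],[(.5655,-.149,.105,-99.5)])
a=[]
for n,(u,v) in {"top":(397,237),"side":(286,325)}.items():
    c=r.capture(n);x0=max(0,min(512-200,u-100));y0=max(0,min(384-150,v-75))
    a.append(cv2.resize(c["frame"][y0:y0+150,x0:x0+200],None,fx=2,fy=2,interpolation=cv2.INTER_CUBIC))
    print(n,x0,y0)
cv2.imwrite("pics/a1.png",cv2.convertScaleAbs(np.hstack(a)[:,:,::-1],alpha=1.5))
E
```

```text
[ 0.56331559 -0.14683953  0.16024806] [ 1.79495949e+02 -5.20330548e-02 -9.95156647e+01] [  4.57802646  15.56154456 -16.75397045  -0.08505206 -58.18606246
 -14.04876742] 0.03947055265090397
0.2 -0.3 5.5 -0.00
top 297 162
side 186 234
```

View pics/a1.png

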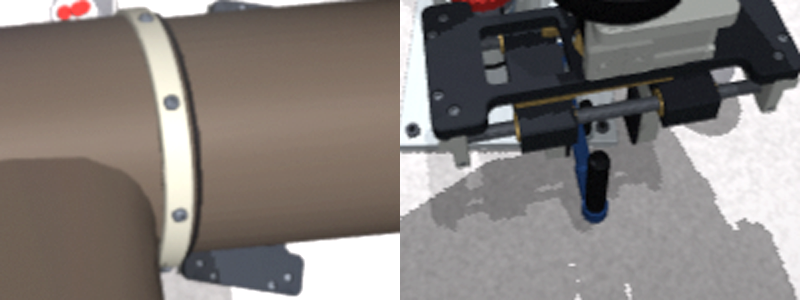

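```bash
python3 - <<'E'
from h import *;from plant import r
c=r.capture("side");s=r.get_state();p=s["tcp_pos"]
R=cv2.Rodrigues(np.array(c["rvec"],float))[0];print("cam",-R.T@c["tvec"])
a=np.radians(s["eef_rot"][2]);Y=np.array([np.sin(a),-np.cos(a),0])
f=lambda q:(proj(c,q)-[186,234])*2+[400,0]
for k in(-.02,.02): print(k,f(p+Y*k-[0,0,.008]))
print("top of post",f([.5655,-.149,.125]),f([.5655,-.149,.06]))
x0,y0=186,204
cv2.imwrite("pics/a2.png",cv2.convertScaleAbs(cv2.resize(c["frame"][y0:y0+150,x0:x0+200],None,fx=4,fy=4,interpolation=cv2.INTER_CUBIC)[:,:,::-1],alpha=1.8))
E
```

```text
cam [ 0.45854219 -0.34985896  0.57461343]
-0.02 [630.3377282  124.40199052]
0.02 [569.46059917 135.63638437]
top of post [597.1902029  159.07878635] [593.51906279 200.92505794]
```

View pics/a2.png

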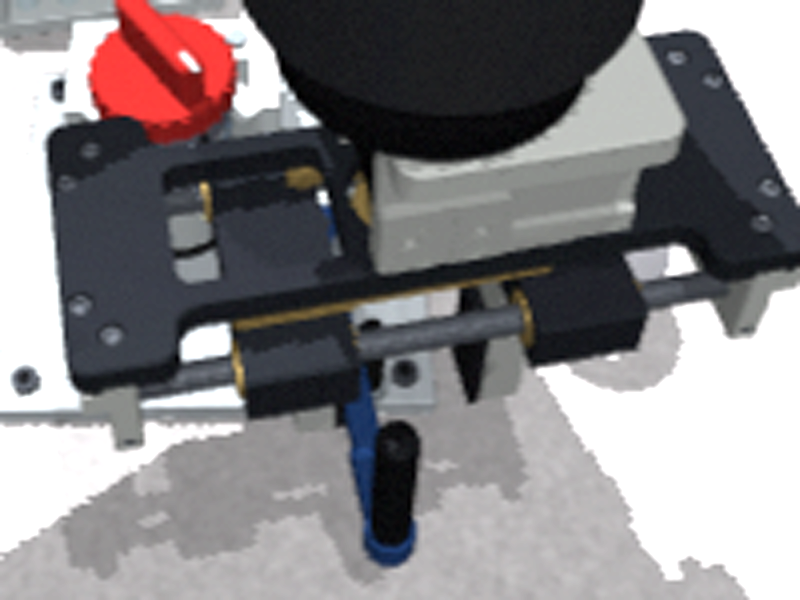

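The right finger tip shows at crop (470,400), matching its predicted spot, and the post top at (397,435) lies between the fingers. I'll go down.

Call:
{"method": "drive_tool", "body": {"plan": "0.2 -0.2 2 0;0.2 -0.2 4 0;0.2 -0.2 5.3 0;0.2 -0.2 5.3 0"}}

```text
time_s: 2.75
tcp_pos: [0.5686, -0.1483, 0.1122]
eef_rot: [-180.0, -0.0, -99.3]
contact_force: [-0.2, -0.5, -0.2]
gripper_width: 0.0394
```

Call:
{"method": "drive_tool", "body": {"plan": "0 0 0 0;0 0 0 0;0 0 0 0;0 0 0 0", "fingers": 0.5}}

```text
time_s: 3.25
tcp_pos: [0.5684, -0.1487, 0.1118]
eef_rot: [-180.0, 0.0, -99.4]
contact_force: [0.2, -0.6, -0.4]
gripper_width: 0.022
```

```bash
python3 - <<'E'
from h import *;from plant import r
s=r.get_state();p=s["tcp_pos"];yaw=s["eef_rot"][2];print(p,yaw,s["contact_force"],s["gripper_width"])
a=np.radians(-19.5);h=np.array([.5875,-.016])
rel(p,yaw,[(*(h+.135*np.array([np.cos(t),np.sin(t)])),.105,np.degrees(t)) for t in np.radians(np.r_[260.5,260.5-np.arange(6.25,101,6.25)])])
E
```

```text
[ 0.56839787 -0.1487214   0.1117819 ] -99.400126440193 [ 0.18792534 -0.55626799 -0.3919926 ] 0.021980795156926313
0.1 0.3 0.7 0.00
0.0 1.8 0.7 0.11
-0.2 3.2 0.7 0.22
-0.6 4.6 0.7 0.33
-1.2 6.0 0.7 0.44
-1.9 7.3 0.7 0.55
-2.7 8.5 0.7 0.66
-3.7 9.6 0.7 0.77
-4.7 10.6 0.7 0.87
-5.9 11.5 0.7 0.98
-7.2 12.3 0.7 1.09
-8.5 12.9 0.7 1.20
-9.9 13.3 0.7 1.31
-11.4 13.6 0.7 1.42
-12.8 13.8 0.7 1.53
-14.3 13.8 0.7 1.64
-15.8 13.6 0.7 1.75
```

Call:
{"method": "drive_tool", "body": {"plan": "0 1.8 0.5 0.11;-0.2 3.2 0.5 0.22;-0.6 4.6 0.5 0.33;-1.2 6 0.5 0.44;-1.9 7.3 0.5 0.55;-2.7 8.5 0.5 0.66;-3.7 9.6 0.5 0.77;-4.2 10.1 0.5 0.82"}}

```text
time_s: 4.25
tcp_pos: [0.4759, -0.0905, 0.1072]
eef_rot: [-179.9, 0.1, -146.5]
contact_force: [1.1, -0.5, 0.7]
gripper_width: 0.0217
```

```bash
python3 - <<'E'
from h import *;from plant import r
s=r.get_state();p=s["tcp_pos"];yaw=s["eef_rot"][2];print(p,yaw,s["contact_force"],s["gripper_width"])
a=np.radians(-19.5);h=np.array([.5875,-.016]);d=p[:2]-h;print(np.hypot(*d),np.degrees(np.arctan2(d[1],d[0])))
rel(p,yaw,[(*(h+.135*np.array([np.cos(t),np.sin(t)])),p[2],np.degrees(t)) for t in np.radians(np.r_[260.5-np.arange(56.25,107,6.25)])])
E
```

```text
[ 0.47586288 -0.09049995  0.10721436] -146.4894487316891 [ 1.1348763  -0.46764321  0.72643965] 0.021677164716610645
0.13421285253619683 -146.28321893140688
-0.1 2.2 0.0 0.16
-0.4 3.7 0.0 0.27
-0.9 5.1 0.0 0.38
-1.5 6.4 0.0 0.49
-2.3 7.6 0.0 0.60
-3.2 8.8 0.0 0.71
-4.2 9.9 0.0 0.82
-5.3 10.8 0.0 0.93
-6.5 11.7 0.0 1.03
```

Call:
{"method": "drive_tool", "body": {"plan": "-0.1 2.2 0 0.16;-0.4 3.7 0 0.27;-0.9 5.1 0 0.38;-1.5 6.4 0 0.49;-2.3 7.6 0 0.6;-3.2 8.8 0 0.71;-4.2 9.9 0 0.82;-4.8 10.4 0 0.88"}}

```text
time_s: 5.25
tcp_pos: [0.458, 0.0243, 0.1066]
eef_rot: [179.9, -0.0, 163.1]
contact_force: [-2.6, 8.6, 0.5]
gripper_width: 0.0223
```

```bash
python3 - <<'E'
from h import *;from plant import r
s=r.get_state();p=s["tcp_pos"];yaw=s["eef_rot"][2];print(p,yaw,s["contact_force"],s["gripper_width"])
h=np.array([.5875,-.016]);d=p[:2]-h;print(np.hypot(*d),np.degrees(np.arctan2(d[1],d[0])))
c=r.capture("side");x0,y0=130,150
cv2.imwrite("pics/b1.png",cv2.convertScaleAbs(cv2.resize(c["frame"][y0:y0+150,x0:x0+200],None,fx=3,fy=3,interpolation=cv2.INTER_CUBIC)[:,:,::-1],alpha=1.6))
E
```

```text
[0.45797648 0.02427537 0.1065882 ] 163.06327251282806 [-2.61300812  8.60142082  0.46988747] 0.022337367907636584
0.13564087484036166 162.7269058701007
```

View pics/b1.png

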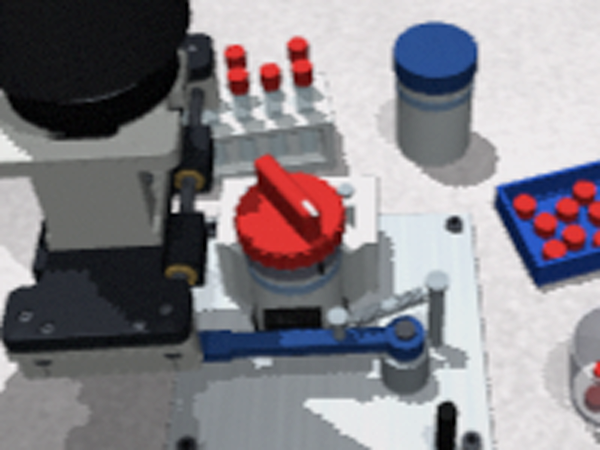

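The jaw (crop 210–400, 340) lies along the canister, and its spring is pushing the front finger with 9 N. I'll open the fingers and lift.

Call:
{"method": "drive_tool", "body": {"plan": "0 0.4 0 0;0 0.4 0 0;0 0.4 0 0;0 0.4 0 0", "fingers": 0.0}}

```text
time_s: 5.8
tcp_pos: [0.4589, 0.0259, 0.1065]
eef_rot: [-180.0, -0.0, 163.2]
contact_force: [-0.5, -0.1, -0.7]
gripper_width: 0.0438
```

Call:
{"method": "drive_tool", "body": {"plan": "0 0 -4 0;0 0 -9 0;0 0 -13 0;10 15 -13 0;15 20 -13 0;15 25 -13 0;15 25 -13 0;15 25 -13 0"}}

```text
time_s: 6.8
tcp_pos: [0.387, 0.3111, 0.2367]
eef_rot: [180.0, 0.0, 163.3]
contact_force: [0.1, -0.8, -0.0]
gripper_width: 0.0436
```

```bash
python3 - <<'E'
from h import *;from plant import r
s=r.get_state();p=s["tcp_pos"];print(p,s["eef_rot"],s["contact_force"],s["moment"],s["gripper_width"])
c=r.capture("side");t=r.capture("top")
a=cv2.resize(t["frame"][185:305,220:340],(400,400),interpolation=cv2.INTER_CUBIC)
x0,y0=160,190
b=cv2.resize(c["frame"][y0:y0+120,x0:x0+120],(400,400),interpolation=cv2.INTER_CUBIC)
cv2.imwrite("pics/c1.png",cv2.convertScaleAbs(np.hstack([a,b])[:,:,::-1],alpha=1.5))
E
```

```text
[0.38695784 0.31110484 0.23666679] [1.79978933e+02 9.61292421e-03 1.63268927e+02] [ 0.10682967 -0.81203562 -0.0397329 ] [-0.00364995 -0.29980331 -0.05988774] 0.043623636603880855
```

View pics/c1.png

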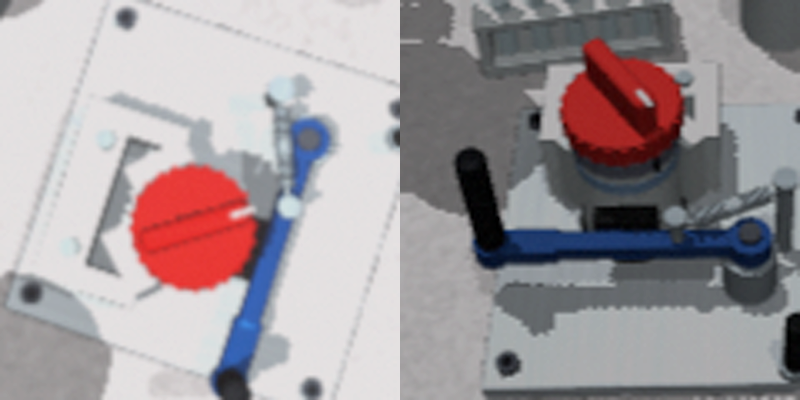

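The jaw is shut with its pad on the canister. The wing runs from crop (145,242) to the white line at (243,212).

```bash
python3 - <<'E'
from h import *;from plant import r
t=r.capture("top");im=t["frame"];s=r.get_state();p=s["tcp_pos"]
A=ray(t,220+145*.3,185+242*.3,.137);B=ray(t,220+243*.3,185+212*.3,.137);print(A,B,np.linalg.norm(B-A),(A+B)/2)
w=np.degrees(np.arctan2(*(B-A)[1::-1]));print("wing",w)
h=cv2.cvtColor(im,cv2.COLOR_RGB2HSV)[220:290,245:310];m=(((h[...,0]<8)|(h[...,0]>172))&(h[...,1]>150)&(h[...,2]>60)).astype(np.uint8)
k=max(cv2.findContours(m,0,2)[0],key=cv2.contourArea);(u,v),R=cv2.minEnclosingCircle(k);print("cap",ray(t,u+245,v+220,.112),R)
rel(p,s["eef_rot"][2],[(.542,.048,.235,w)])
E
```

```text
[0.53460931 0.07155602 0.137     ] [0.54838185 0.02401359 0.137     ] 0.049497127032805184 [0.54149558 0.04778481 0.137     ]
wing -73.84426121152245
cap [0.54113041 0.04766531 0.112     ] 18.889352798461914
-22.4 -20.7 0.1 -2.14
```

Call:
{"method": "drive_tool", "body": {"plan": "-5 -5 0 -0.3;-10 -10 0 -0.6;-15 -15 0 -0.9;-20 -20 0 -1.1;-22.4 -20.7 0 -1.3;-22.4 -20.7 0 -1.5;-22.4 -20.7 0 -1.7;-22.4 -20.7 0 -1.85"}}

```text
time_s: 7.95
tcp_pos: [0.542, 0.044, 0.2363]
eef_rot: [180.0, -0.0, -117.6]
contact_force: [0.2, -0.1, -0.1]
gripper_width: 0.0437
```

Call:
{"method": "drive_tool", "body": {"plan": "0 0 0 -0.15;0 0 0 -0.29;0 0 0 -0.29;0 0 0 -0.29", "fingers": 0.1}}

```text
time_s: 8.45
tcp_pos: [0.5421, 0.0454, 0.2366]
eef_rot: [180.0, -0.0, -101.4]
contact_force: [-0.6, 0.3, 0.3]
gripper_width: 0.0396
```

```bash
python3 - <<'E'
from h import *;from plant import r
s=r.get_state();p=s["tcp_pos"];print(p,s["eef_rot"],s["joints"],s["moment"],s["gripper_width"])
rel(p,s["eef_rot"][2],[(.5415,.0477,.123,-73.8)])
E
```

```text
[0.54209986 0.04539513 0.23662649] [ 1.79999122e+02 -6.56135852e-04 -1.01413767e+02] [ 2.54316617e+01  8.13757049e+00 -1.57423421e+01 -1.40968737e-06
 -6.61211833e+01 -3.68454283e+01] [ 0.03987517 -0.06754601 -0.02874956] 0.03964956135983194
-0.2 0.1 11.4 -0.48
```

Call:
{"method": "drive_tool", "body": {"plan": "-0.2 0.1 0 -0.16;-0.2 0.1 0 -0.32;-0.2 0.1 0 -0.48;-0.2 0.1 4 -0.48;-0.2 0.1 8 -0.48;-0.2 0.1 10 -0.48;-0.2 0.1 11.2 -0.48;-0.2 0.1 11.2 -0.48"}}

```text
time_s: 9.45
tcp_pos: [0.5415, 0.048, 0.1242]
eef_rot: [179.9, -0.0, -73.8]
contact_force: [0.9, 0.2, 0.5]
gripper_width: 0.0397
```

Call:
{"method": "drive_tool", "body": {"plan": "0 0 0 0;0 0 0 0;0 0 0 0;0 0 0 0;0 0 0 0", "fingers": 1, "squeeze": 25}}

```text
time_s: 10.07
tcp_pos: [0.5424, 0.0484, 0.1251]
eef_rot: [-179.9, -0.0, -73.7]
contact_force: [1.5, 1.0, 1.9]
gripper_width: 0.0116
```

```bash
python3 - <<'E'
from h import *;from plant import r
s=r.get_state();p=s["tcp_pos"];print(p,s["eef_rot"],s["joints"],s["contact_force"],s["moment"],s["gripper_width"])
E
```

```text
[0.54239125 0.04843176 0.1251061 ] [-1.79916319e+02 -2.61637427e-03 -7.36816916e+01] [ 2.57374301e+01  1.39805921e+01 -2.43442084e+01  2.07701777e-02
 -5.15930768e+01 -9.43201145e+00] [1.48983971 1.04673281 1.90649559] [ 0.30793598 -0.54192201  0.00736472] 0.011621212792811919
```

Call:
{"method": "drive_tool", "body": {"plan": "0 0 0 0;0 0 0 0.05;0 0 0 0.1;0 0 0 0.15;0 0 0 0.2;0 0 0 0.25;0 0 0 0.3;0 0 0 0.3", "squeeze": 45}}

```text
time_s: 11.08
tcp_pos: [0.5422, 0.0484, 0.1251]
eef_rot: [-179.9, 0.0, -90.9]
contact_force: [0.8, 0.9, 5.5]
gripper_width: 0.0119
```

```bash
cat >m.py <<'E'
from h import *;from plant import r
s=r.get_state();print(s["eef_rot"],s["contact_force"],"M",s["moment"],"j6 torque",s["joint_torque"][5],s["gripper_width"],"turned",np.radians(-73.7-s["eef_rot"][2]))
E
python3 m.py
```

```text
[-1.79937091e+02  1.60690422e-02 -9.08524891e+01] [0.80030219 0.86794197 5.48939294] M [ 0.46793169 -0.31499237 -0.10013174] j6 torque -0.3556653577834368 0.01191578332775361 turned 0.2993674102978119
```

Call:
{"method": "drive_tool", "body": {"plan": "0 0 0 0.04;0 0 0 0.08"}}

```text
time_s: 11.32
tcp_pos: [0.5422, 0.0484, 0.125]
eef_rot: [-179.9, 0.0, -95.4]
contact_force: [0.8, 0.8, 6.1]
gripper_width: 0.012
```

```bash
python3 m.py
```

```text
[-1.79944387e+02  1.82486647e-02 -9.54422829e+01] [0.75588939 0.76817016 6.09777424] M [ 0.47026775 -0.27990811  0.0984696 ] j6 torque 0.45605627819895744 0.011995098381094521 turned 0.3794744238567298
```

Call:
{"method": "drive_tool", "body": {"plan": "0 0 0 0.04;0 0 0 0.08"}}

```text
time_s: 11.58
tcp_pos: [0.5421, 0.0484, 0.1251]
eef_rot: [-180.0, 0.0, -100.0]
contact_force: [0.5, 1.3, 4.6]
gripper_width: 0.0111
```

```bash
python3 m.py
```

```text
[-1.79950401e+02  2.17528613e-02 -1.00028864e+02] [0.53539681 1.32634457 4.64585552] M [ 0.55083365 -0.16690993  0.11492001] j6 torque 0.44727182015776634 0.011115361877370559 turned 0.45952536817944006
```

Call:
{"method": "drive_tool", "body": {"plan": "0 0 0 0.04;0 0 0 0.08"}}

```text
time_s: 11.82
tcp_pos: [0.5421, 0.0484, 0.125]
eef_rot: [-180.0, 0.0, -104.6]
contact_force: [0.0, 1.9, 5.5]
gripper_width: 0.0118
```

```bash
python3 m.py
```

```text
[-1.79958416e+02  2.37398209e-02 -1.04612346e+02] [3.94976516e-03 1.92035548e+00 5.51954605e+00] M [ 0.57940228 -0.14540813  0.07176752] j6 torque 0.4470330476760864 0.011801693463743585 turned 0.5395222156062773
```

Call:
{"method": "drive_tool", "body": {"plan": "0 0 0 0.04;0 0 0 0.08"}}

```text
time_s: 12.08
tcp_pos: [0.542, 0.0484, 0.1251]
eef_rot: [-180.0, 0.0, -109.2]
contact_force: [0.1, 0.9, 5.6]
gripper_width: 0.0117
```

```bash
python3 m.py
```

```text
[-1.79960779e+02  3.18354189e-02 -1.09199541e+02] [0.14199868 0.941842   5.6040316 ] M [ 0.59528394 -0.05637313  0.09515602] j6 torque 0.44683031737804413 0.011716771921648677 turned 0.6195838717363626
```

Call:
{"method": "drive_tool", "body": {"plan": "0 0 0 0.04;0 0 0 0.08"}}

```text
time_s: 12.32
tcp_pos: [0.5421, 0.0484, 0.125]
eef_rot: [-180.0, 0.0, -113.8]
contact_force: [0.2, 2.2, 5.2]
gripper_width: 0.0118
```

```bash
python3 m.py
```

```text
[-1.79962378e+02  2.86039741e-02 -1.13760553e+02] [0.24347287 2.21031891 5.22586135] M [ 0.57990403 -0.08155585  0.28201655] j6 torque 0.2743333484977484 0.011778767657528213 turned 0.699188558335518
```

Call:
{"method": "drive_tool", "body": {"plan": "0 0 0 0.04;0 0 0 0.08"}}

```text
time_s: 12.58
tcp_pos: [0.542, 0.0484, 0.1251]
eef_rot: [-180.0, 0.0, -118.3]
contact_force: [0.1, 1.9, 5.9]
gripper_width: 0.0117
```

```bash
python3 m.py
```

```text
[-1.79966169e+02  3.25253540e-02 -1.18344609e+02] [0.08400556 1.91633795 5.90624301] M [0.62847467 0.02604933 0.30133093] j6 torque 0.27604205533862114 0.011674241990807337 turned 0.7791954195006214
```

The moment rose from 0.09 to 0.30 N m, so the shell is slipping. I'll go a little further, then let go.

Call:
{"method": "drive_tool", "body": {"plan": "0 0 0 0.04;0 0 0 0.08;0 0 0 0.12;0 0 0 0.16;0 0 0 0.16;0 0 0 0.16"}}

```text
time_s: 13.32
tcp_pos: [0.5419, 0.0484, 0.125]
eef_rot: [-180.0, 0.0, -127.5]
contact_force: [-0.3, 1.6, 6.1]
gripper_width: 0.0116
```

```bash
python3 m.py
```

```text
[-1.79982954e+02  3.31601013e-02 -1.27451615e+02] [-0.27555472  1.62796911  6.06191201] M [0.73654298 0.1377998  0.1159789 ] j6 torque -0.14329177793115377 0.011568670591257237 turned 0.9381426583693966
```

Call:
{"method": "drive_tool", "body": {"plan": "0 0 0 0;0 0 0 0;0 0 0 0;0 0 0 0;0 0 0 0", "fingers": 0.1}}

```text
time_s: 13.95
tcp_pos: [0.5417, 0.0481, 0.1245]
eef_rot: [180.0, -0.0, -127.6]
contact_force: [0.1, 0.1, -0.4]
gripper_width: 0.0395
```

Call:
{"method": "drive_tool", "body": {"plan": "0 0 -3 0;0 0 -7 0;0 0 -11 0;-6 0 -11 0;-12 0 -11 0;-18 0 -11 0;-24 0 -11 0;-24 0 -11 0"}}

```text
time_s: 14.95
tcp_pos: [0.6892, 0.2415, 0.2314]
eef_rot: [179.9, -0.2, -127.4]
contact_force: [-0.9, -0.7, -0.9]
gripper_width: 0.0394
```

```bash
python3 - <<'E'
from h import *;from plant import r
import pickle
s=r.get_state();p=s["tcp_pos"];print(p,s["eef_rot"],s["contact_force"],s["moment"],s["gripper_width"])
c=r.capture("side");t=r.capture("top")
a=cv2.resize(t["frame"][185:305,220:340],(400,400),interpolation=cv2.INTER_CUBIC)
x0,y0=160,190
b=cv2.resize(c["frame"][y0:y0+120,x0:x0+120],(400,400),interpolation=cv2.INTER_CUBIC)
cv2.imwrite("pics/d1.png",cv2.convertScaleAbs(np.hstack([a,b])[:,:,::-1],alpha=1.5))
for k in(0,) :
  d=pickle.load(open("c0.pkl","rb"))
  for n,q in(("top",t),("side",c)): print(n,[(float(np.mean(np.abs(d[n]["frame"][v-15:v+15,u-15:u+15].astype(int)-q["frame"][v-15:v+15,u-15:u+15])))) for u,v in({"top":[(205,173),(338,165),(189,250),(270,147)],"side":[(275,180),(336,275),(210,185),(325,223)]}[n])])
E
```

```text
[0.6891875  0.24151461 0.23140097] [ 1.79933111e+02 -1.58825190e-01 -1.27431438e+02] [-0.88538145 -0.73110715 -0.93316152] [-0.02232027 -0.00956849  0.01381324] 0.0394396214866679
top [9.438518518518519, 28.977777777777778, 14.964444444444444, 9.204444444444444]
side [9.352962962962962, 5.314074074074074, 10.275555555555556, 8.662222222222223]
```

View pics/d1.png

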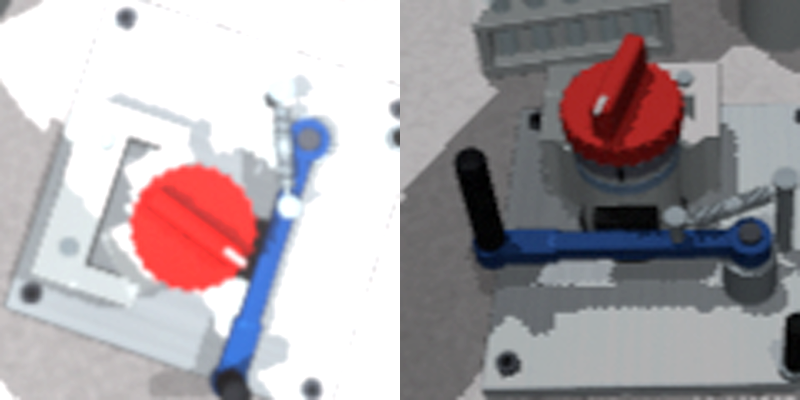

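The jaw is still shut. The wing has turned about 0.94 rad. The black lid mark moved from crop (655,165) to (620,172), about 0.7 rad, so the shell slipped about 0.25 rad.

```bash
python3 -c "
from plant import r
print(r.get_state()['qd']);print(r.close_job())"
```

```text
[-0.7247872  -2.1873165  -1.17710516  0.13488691 -0.0303482   0.02957718]
the job is handed in; nothing more can be done
None
```

I swung the jaw past dead centre and shut it on the canister, tightened the red cap until the shell slipped, let go, and handed the job in at about 15 s of the 64 s allowed. No verdict is reported, so the values below are my own estimates.

- **Jaw:** I carried its handle post round, loosely held between the fingers. Past dead centre its spring pushed on the front finger with about 9 N. I opened the fingers just short of the end and it closed. The last picture shows it shut with its pad on the canister.
- **Cap:** I turned the wing about 0.94 rad clockwise in all. The turning moment was about 0.09 N m at first, then rose to 0.28–0.30 N m after about 0.65 rad, when the lid was tight and the shell began to slip.
- **Slip:** The wing's turn less the lid's gives a slip of about 0.25–0.3 rad, within the 0.07–0.8 allowed. The black lid mark moved about 0.7 rad, which agrees roughly.
- **Gripper:** It is open and well clear of everything, with the measured force near zero.
- **Bystanders:** They were checked only by comparing small image patches with the first pictures, and the side view shows no clear change. The beaker's patch in the top view did differ (about 29 grey levels). I put that down to the arm or its shadow and did not check it further. No hard contact was felt at any move's end.

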